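# Empty the catch tray, draw the sagging bolt and hold the guard gate ajar

## Robot

A 7-joint arm with a two-finger parallel gripper is mounted at the origin on the work surface. World frame = base frame: x ahead of the robot, y to its left, z up, the work surface at z = 0. Lengths are in m, angles in rad, forces in N, time in s.
With the tool pointing down it reaches from about 0.4 to 0.875 m from the base axis. Payload 6.5 kg.
Tool frame: the origin (TCP) lies between the finger pads; the fingertips stand 8 mm ahead of it and the grasp point (between the pads) lies 11 mm behind it (tip_reach is the distance from the TCP to the fingertips, in m); z points along the fingers, y is the direction in which the jaws open and shut (so a half turn about z gives the same grasp; the last joint's range is limited). The gripper opens to 85 mm and grips with 20 to 120 N. Pads are 22 mm wide; open, the fingers measure 114 mm over their backs; the gripper's body (76 mm by 85 mm) begins 54 mm behind the grasp point. The pads swing forward as they close: fully open they stand 13 mm farther back than shut.
Start: joints at [-1.199, 0.536, -0.004, 1.538, 0.003, 1.067, -0.071], TCP at [0.276, 0.589, 0.239] pointing down, gripper open.
Joint ranges: [-2.7, 2.7], [-0.37, 2.16], [-1.27, 1.26], [0.24, 2.4], [-1.31, 4.45], [0.19, 1.91], [-2.76, 2.76]. Speed limits (rad/s): [2.39, 2.39, 3.14, 3.14, 3.14, 3.14, 3.14].

## Interface

Orientations are given as a rotation vector (axis times angle).
In Python, from plant import observe, camera, sign_off, silhouettes, tip_reach gives the robot as it stands. The module is installed in compiled form; this text tells all that it offers.
- The arm moves only by the tool drive_tool, never from a script. Its argument "plan" is a list that holds one entry, the list of rows, each a list of 5 numbers: the closure in counts, from 0 (fully open) to 255 (shut), then the shift along the tool's x, y, z in cm, then the turn about the tool's z in degrees. A call has 1 to 20 rows; each row shifts and turns the commanded pose from where the row before left it, along the tool's axes as they then stand; what a row does not reach is not made up. A row lasts 1/8 s, in which the tool goes at most 62.5 mm and 10.7 degrees, less where a joint would pass 70% of its speed; a pose out of reach is approached as far as the arm can. A call with a gripper value outside its range is refused whole. The fingers move at their own pace and stop on an object; the grip force is fixed at half the most. Time passes only in rows, so rows that do not move let the fingers close. It gives the time, the measured TCP pose, the force and the opening at its end, in the units of the state.
- observe(): the state, without advancing time (a new reading comes with each control period).
- camera(name): name is "scene" or "side" or "wrist"; returns a dict with "frame" (480x640x3 uint8, blue, green, red), "range_z" (480x640 float32, m along the optical axis (not along the pixel's ray), 0 where there is no reading), "mtx" (3x3 intrinsics, pixels), "camera_from_world" (4x4, takes a point from world to camera coordinates). Camera axes: x right, y up, looking along -z (the intrinsics and any distortion apply to the point x, -y, -z); pixel columns grow to the right and rows downward; lengths in m; the calibration is good to about 2 mm. A picture is of the moment at which its call begins.
- sign_off(): hands the job in, once; it reports no verdict.
Trained networks look in the newest picture that a camera, given by its name, has taken for a name from the list of things; names that differ only in an ending like _2 or _b are one class to them, and where a whole thing is asked for, a point or a joint stands for the part that bears it (a point fixed in the world has none). Each returns a list of dicts, best first, with "p" (0 to 1); they miss things now and then, are a little off and sometimes report something else, mostly with a low value. They report only what shows in the picture. A call takes as long as a camera call. They do not tell look-alikes from the thing itself.
- silhouettes(camera, target): "pixels" (480x640 bool, what is visible of it) and "extent" ([centre column, centre row, width, height] in pixels, round what is visible of it).
The state is a dict: "time": time; "joint_positions": joint angles; "joint_vel": joint speeds; "joint_efforts": joint torques, N m; "position": TCP position; "tool_rot": TCP orientation; "ft_force": force on the tool from outside, world axes, zero at the start; "moment": the same for the moment, N m; "gripper_width": finger opening in m.
Only numpy, scipy, OpenCV 4.12 (cv2) and the standard library are available. Lean on these libraries where they do the work, as an engineer would, in place of code of your own. Each camera call takes 0.05 s, during which the arm holds its last target.

## Task

Set the two finished stone finials from the machine's catch tray upright in the blue tote, without dropping them; then take the gate's sagging bolt by its red-knobbed handle, lift it so that its nose clears the bent keeper lip while you pull it back, and with the same handle pull the gate about 10 cm open at its free end. Finish while still gripping the handle and holding the gate ajar at rest against its spring; leave the tools and other things on the bench where they are.

Things in the scene. Friction and masses are not known exactly. Their poses are not given: they have to be found in the camera images.
- finial0_mid (a point): Finished finial, one of two alike: dark grey-green stone with pale flutes, a round upright pillar 40 mm in diameter (44 mm foot) and 63 mm tall, 0.18 kg, standing in the catch tray on its flat foot. This point is on its axis, 30 mm above its foot; its z axis is the pillar's axis, upwards. Brittle: it chips if let fall freely by more than about 3 cm.
- finial1_mid (a point): The other finished finial, the same as the first, some 17 cm farther towards the latch end of the tray.
- tote: Blue open plastic tote, fixed to the bench, 200 (its x) by 160 (its y) by 60 mm high, walls and floor 5 mm thick. Origin at the centre of its underside. It stands on one side of the machine, a wooden crate of stone offcuts on the other.
- guard: Bench-top stone relief machine in a low yellow wire guard, fixed. Origin on the bench below the middle of the gate plane; its x axis points away from the robot into the machine, y to the robot's left along the gate, z up. In front of the gate (x -30 to -180 mm, y +-170 mm) lies its aluminium catch tray: floor 6 mm, rim 22 mm high. Gate from 45 to 155 mm high, posts 185 mm.
- gate_hinge (a point): Point on the gate's upright hinge axis: 140 mm along +y from the guard's origin, 100 mm above the bench.
- gate (a joint): Gate angle, rad: 0 shut, growing as the free end (guard -y side, 250 mm from the hinge axis) swings out over the tray towards the robot (clockwise seen from above); up to 1.0. A spring pulls it shut with 0.6 to 1.1 N m, so it shuts if let go. About 0.4 rad is 10 cm at the free end.
- pull: Upright handle of the barrel bolt: dark steel stem 12 mm in diameter with a red ball knob 22 mm across on top. Origin on the stem axis, the place to grip: 60 mm above the bolt rod's axis, 24 mm below the ball's centre, about 19 cm above the bench; with the bolt shot, 215 mm from the hinge along the gate and 30 mm in front of the gate plane. The 12 mm rod runs along the gate.
- bolt (a joint): Draw of the bolt out of the keeper, m: 0 fully shot, 0.05 fully drawn. It slides towards the hinge (guard +y while the gate is shut), friction about 3 N, and stays where it is left. The drop nose at its tip is 20 mm long, starts 6 mm behind the keeper's upturned 4 mm lip, and is clear of the keeper from 0.031 on.
- barrel (a joint): Lift of the sagging barrel and bolt, rad: 0 hanging down (its rest), 0.16 highest. It pivots 60 mm from the hinge axis, 155 mm from the handle while shot (the handle rises 1.5 mm per 0.01 rad, 1.1 mm when drawn). The nose passes over the bent keeper lip only above about 0.05 and is blocked below; it drops back unless held up (3 N).
- chisel_a: Stone chisel with a light wooden handle, 230 mm long, lying on the bench; leave alone. Origin at its underside.
- chisel_b: Stone chisel with a brown wooden handle, 230 mm long, lying on the bench; leave alone. Origin at its underside.
- mallet: Wooden mallet, head 68 mm thick, lying on the bench; leave alone. Origin at its underside.
- slurry_pot: Terracotta pot, 84 mm wide and 75 mm high; leave alone. Origin at its underside.
- spray: Green bottle, 60 mm wide and 170 mm high, beside the machine; leave alone. Origin at its underside.
- whetstone: Sand-coloured whetstone, 150 x 50 x 25 mm; leave alone. Origin at its underside.
Not all that is in view belongs to the job. Leave any orange look-alike of the part that bears finial0_mid alone.

How it is judged:
By the outcome, as a careful person would: the job done as asked, in the order asked, and still so for the second after the job is handed in, while the arm keeps its last pose, push and grip.
It also fails if it takes over 70 s, if anything falls off the work surface, if the arm or the gripper's body presses on something with over 40 N, if the wrist force passes 120 N, or if a joint passes its speed limit or range.

## Working session

There is one attempt and no reset: what is moved stays moved. The work goes in short steps, Python scripts to look and compute and a tool call to move; the robot and the scene stay as the last step left them, time stands still between calls to the robot, and variables do not carry over. Pictures are saved under pics/ and viewed, and the job is handed in when it is done.

Besides the shell and the picture viewer there is one more tool, called as name([rows], argument=value, ...), one row to a line, values as JSON. drive_tool: Moves the arm, as the interface text tells. Its arguments: {"type":"object","properties":{"plan":{"type":"array"}},"required":["plan"]}

```bash
mkdir -p pics; ls
cat > h.py <<'E'
import numpy as np, cv2
from plant import observe, camera, sign_off, silhouettes, tip_reach
def cloud(c):
    z=c["range_z"]; K=c["mtx"]; T=np.linalg.inv(c["camera_from_world"])
    v,u=np.mgrid[0:480,0:640]
    x=(u-K[0,2])/K[0,0]*z; y=(v-K[1,2])/K[1,1]*z
    P=np.stack([x,-y,-z],-1)@T[:3,:3].T+T[:3,3]
    P[z<=0]=np.nan
    return P
def proj(c,p):
    q=c["camera_from_world"]@np.r_[p,1]; K=c["mtx"]
    return K[0,0]*q[0]/-q[2]+K[0,2], K[1,1]*-q[1]/-q[2]+K[1,2]
E
python3 - <<'E'
from h import *
print(observe(), tip_reach)
for n in ["scene","side","wrist"]:
    c=camera(n); cv2.imwrite(f"pics/{n}0.png",c["frame"]); print(n,c["mtx"].round(1).tolist(),{k:v for k,v in c.items() if k not in("frame","range_z","mtx")})
E
```

```text
pics
{'time': 0.0, 'joint_positions': array([-1.19918623,  0.53719871, -0.00442616,  1.53887174,  0.00256562,
        1.06731452, -0.07116986]), 'joint_vel': array([-0.0019451 , -0.00037742, -0.00036452,  0.00094968, -0.00166614,
        0.00049196,  0.00013451]), 'joint_efforts': array([ 7.12170531e-04, -5.83403492e+01,  1.04906548e+00, -2.59105790e+01,
        1.23464499e-02,  9.56883829e-03,  4.74987729e-06]), 'position': array([0.27532043, 0.58811838, 0.23839265]), 'tool_rot': array([-6.82054938e-01, -3.06636948e+00,  2.77094658e-03]), 'ft_force': array([ 0.01391872, -0.20502049,  0.47019378]), 'moment': array([-0.05784879, -0.01929706, -0.03417367]), 'gripper_width': 0.0854942583564657} 0.008
scene [[454.2, 0.0, 318.1], [0.0, 454.2, 245.9], [0.0, 0.0, 1.0]] {'camera_from_world': array([[-0.45958633,  0.888105  , -0.00706519,  0.20638845],
       [-0.5855821 , -0.29703327,  0.75423129,  0.19347381],
       [ 0.66773798,  0.35077164,  0.65657082, -1.5266745 ],
       [ 0.        ,  0.        ,  0.        ,  1.        ]])}
side [[536.4, 0.0, 323.8], [0.0, 536.4, 236.0], [0.0, 0.0, 1.0]] {'camera_from_world': array([[-0.99249768, -0.12060591, -0.02006402,  0.48920023],
       [ 0.05850566, -0.61258902,  0.78823333, -0.14568624],
       [-0.1073566 ,  0.78114589,  0.61504931, -1.37005491],
       [ 0.        ,  0.        ,  0.        ,  1.        ]])}
wrist [[343.8, 0.0, 317.1], [0.0, 343.8, 235.7], [0.0, 0.0, 1.0]] {'camera_from_world': array([[ 0.42351104,  0.90588739, -0.00253644, -0.64876209],
       [-0.85934669,  0.40086372, -0.31753984,  0.04281873],
       [-0.28663857,  0.13666131,  0.94824154, -0.38258829],
       [ 0.        ,  0.        ,  0.        ,  1.        ]])}
```

View pics/scene0.png

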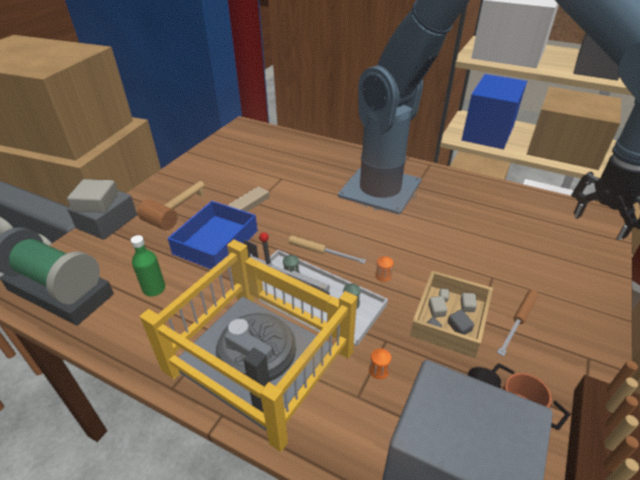

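View pics/side0.png

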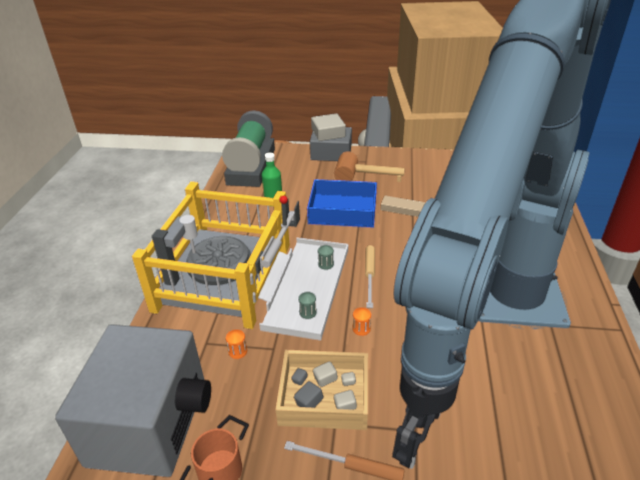

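View pics/wrist0.png

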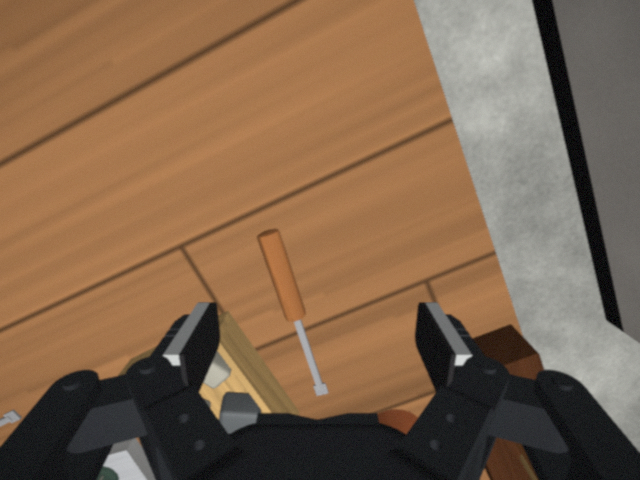

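The side view shows two grey-green pillars in the catch tray at about (326,257) and (307,305), and orange look-alikes outside it at (362,320) and (235,344). The tote is at (342,203) and the red knob at (284,200). In the scene view the pillars are at (291,262) and (352,293), the orange ones at (385,268) and (380,362), and the knob at (264,238). I choose the two grey-green ones in the tray.

Run:
```python
from h import *
for n in ["side","scene"]:
    c=camera(n); P=cloud(c); f=c["frame"]
    np.savez(f"{n}0.npz",**c)
    for t in ["finial0_mid","finial1_mid","tote","guard","gate","pull","bolt","spray","slurry_pot","mallet","whetstone","chisel_a"]:
        for d in silhouettes(n,t)[:4]:
            m=d["pixels"]; Q=P[m]; Q=Q[~np.isnan(Q[:,0])]
            if len(Q)==0: continue
            print(n,t,round(d["p"],2),np.round(d["extent"]),m.sum(),"med",np.median(Q,0).round(3),"lo",np.percentile(Q,2,axis=0).round(3),"hi",np.percentile(Q,98,axis=0).round(3))
c=np.load("side0.npz")
cr=c["frame"][170:350,200:400]; cv2.imwrite("pics/crop0.png",cv2.resize(cr,None,fx=4,fy=3.3,interpolation=cv2.INTER_CUBIC)[:600])
```

```text
side finial0_mid 0.75 [306. 305.  17.  24.] 388 med [0.517 0.14  0.049] lo [0.5   0.118 0.011] hi [0.537 0.149 0.07 ]
side finial0_mid 0.66 [238. 345.  21.  29.] 503 med [0.658 0.271 0.043] lo [0.642 0.239 0.002] hi [0.68  0.281 0.063]
side finial0_mid 0.57 [362. 319.  18.  27.] 472 med [0.383 0.173 0.042] lo [0.363 0.143 0.   ] hi [0.403 0.182 0.064]
side finial0_mid 0.24 [239. 259. 217. 161.] 19899 med [0.703 0.061 0.065] lo [ 0.467 -0.157  0.001] hi [0.905 0.193 0.199]
side finial1_mid 0.66 [371. 275.   9.  65.] 319 med [ 0.373 -0.05   0.023] lo [ 0.363 -0.123  0.012] hi [0.387 0.094 0.029]
side finial1_mid 0.55 [327. 257.  14.  31.] 358 med [ 0.494 -0.044  0.044] lo [ 0.476 -0.084  0.008] hi [ 0.515 -0.035  0.069]
side tote 0.93 [343. 202.  66.  48.] 3021 med [ 0.476 -0.351  0.024] lo [ 0.378 -0.407  0.002] hi [ 0.57  -0.241  0.062]
side guard 0.72 [241. 261. 218. 156.] 19821 med [0.701 0.06  0.065] lo [ 0.468 -0.162  0.001] hi [0.905 0.193 0.199]
side gate 0.81 [270. 251.  46. 105.] 1913 med [0.628 0.045 0.144] lo [ 0.593 -0.103  0.046] hi [0.652 0.159 0.203]
side pull 0.7 [284.
[... 3140 characters left out ...]
76.  66.] 1192 med [0.593 0.554 0.058] lo [0.584 0.484 0.008] hi [0.669 0.616 0.076]
scene mallet 0.76 [172. 208.  67.  47.] 1244 med [ 0.481 -0.511  0.046] lo [ 0.301 -0.576  0.002] hi [ 0.516 -0.477  0.07 ]
scene whetstone 0.89 [251. 200.  41.  22.] 529 med [ 0.274 -0.329  0.025] lo [ 0.212 -0.371  0.003] hi [ 0.334 -0.302  0.03 ]
scene whetstone 0.6 [292. 262.  15.  13.] 208 med [ 0.506 -0.048  0.059] lo [ 0.49  -0.069  0.034] hi [ 0.589 -0.003  0.131]
scene chisel_a 0.65 [519. 324.  40.  70.] 588 med [0.372 0.509 0.02 ] lo [ 0.287  0.484 -0.   ] hi [0.506 0.533 0.028]
scene chisel_a 0.57 [325. 251.  78.  27.] 481 med [ 0.378 -0.046  0.018] lo [ 0.364 -0.123  0.005] hi [0.39  0.095 0.028]
```

View pics/crop0.png

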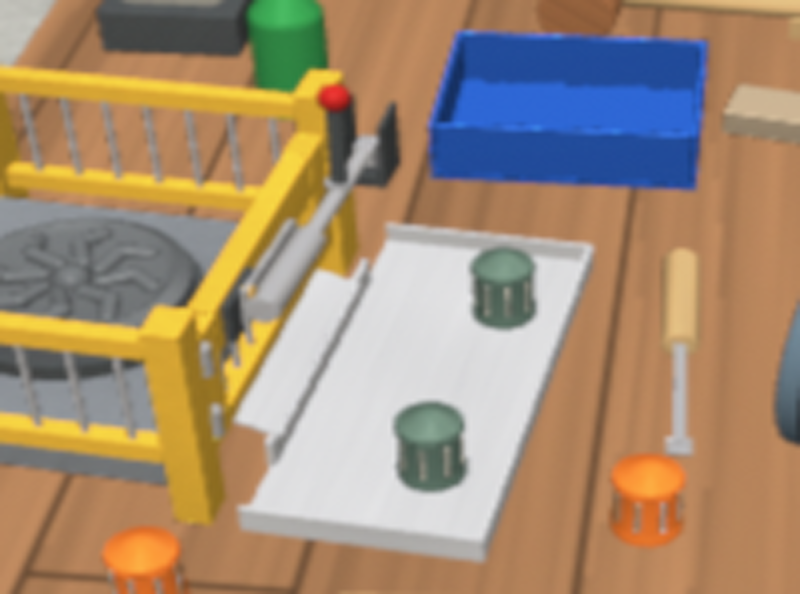

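The crop confirms two fluted grey-green pillars standing in the tray. The orange ones stand outside it. Now I'll measure precisely.

Run:
```python
from h import *
cs=[np.load(f"{n}0.npz") for n in("side","scene")]
Ps=[cloud(c).reshape(-1,3) for c in cs]; Fs=[c["frame"].reshape(-1,3).astype(int) for c in cs]
from scipy.optimize import least_squares
for g in [(0.519,0.131),(0.496,-0.053)]:
  for P,F in zip(Ps,Fs):
    d=np.hypot(P[:,0]-g[0],P[:,1]-g[1])
    Q=P[(d<.035)&(P[:,2]>.03)&(P[:,2]<.058)]
    r=least_squares(lambda p:np.hypot(Q[:,0]-p[0],Q[:,1]-p[1])-.020,g,loss='soft_l1',f_scale=.002).x
    t=P[(d<.03)&(P[:,2]>.064)]
    print("finial",r.round(4),len(Q),"top",t.mean(0).round(4),t[:,2].max().round(4))
for P,F in zip(Ps,Fs):
    b,gg,rr=F.T
    red=(rr>130)&(gg<60)&(b<60)&(P[:,2]>.18)&(abs(P[:,1]+.05)<.05)&(abs(P[:,0]-.6)<.05)
    Q=P[red]; r=least_squares(lambda p:np.linalg.norm(Q-p,axis=1)-.011,Q.mean(0),loss='soft_l1',f_scale=.001).x
    print("knob",r.round(4),red.sum())
    s=P[(abs(P[:,0]-r[0])<.012)&(abs(P[:,1]-r[1])<.012)&(P[:,2]<r[2]-.014)&(P[:,2]>r[2]-.075)]
    for z in np.arange(.13,.21,.01):
        k=s[abs(s[:,2]-z)<.005]
        if len(k): print("  stem",round(z,3),k.mean(0).round(4),len(k))
    blue=(b>100)&(rr<80)&(gg<120)&(P[:,2]>.055)&(P[:,2]<.066)&(P[:,1]<-.2)&(P[:,1]>-.45)&(P[:,0]>.3)&(P[:,0]<.65)
    print("tote rim",cv2.minAreaRect(P[blue][:,:2].astype(np.float32)))
    yel=(rr>150)&(gg>110)&(b<90)&(P[:,0]>.55)&(P[:,0]<.98)&(abs(P[:,1])<.3)
    top=P[yel&(P[:,2]>.183)]
    print("posts",cv2.minAreaRect(top[:,:2].astype(np.float32)), top[:,2].max())
    gr=(P[:,2]>.003)&(P[:,2]<.009)&(abs(rr-b)<25)&(rr>150)&(P[:,0]>.43)&(P[:,0]<.64)&(abs(P[:,1])<.22)
    print("tray",cv2.minAreaRect(P[gr][:,:2].astype(np.float32)),gr.sum())
```

```text
finial [0.5184 0.1261] 144 top [0.5176 0.1288 0.0669] 0.0723
finial [0.5188 0.1279] 29 top [0.5201 0.128  0.0668] 0.0714
finial [ 0.4961 -0.0583] 121 top [ 0.4961 -0.0535  0.0672] 0.0735
finial [ 0.4945 -0.0563] 97 top [ 0.4966 -0.0543  0.0667] 0.0725
knob [ 0.5947 -0.043   0.2188] 35
  stem 0.15 [ 0.5995 -0.0485  0.15  ] 15
  stem 0.16 [ 0.5995 -0.0491  0.1588] 14
  stem 0.17 [ 0.5995 -0.05    0.1703] 16
  stem 0.18 [ 0.5994 -0.0517  0.1807] 11
  stem 0.19 [ 0.5999 -0.051   0.1908] 18
  stem 0.2 [ 0.5994 -0.0517  0.2004] 12
tote rim ((0.4728679656982422, -0.3208412528038025), (0.19674010574817657, 0.16825026273727417), 0.263242244720459)
posts ((0.7516851425170898, 0.01486232876777649), (0.33200603723526, 0.28875184059143066), 83.89447784423828) 0.22435868473389142
tray ((0.5336589813232422, 0.02810804545879364), (0.34702056646347046, 0.14968866109848022), 84.18993377685547) 3245
knob [ 0.5972 -0.0558  0.2135] 40
  stem 0.14 [ 0.6036 -0.0481  0.1412] 14
  stem 0.15 [ 0.6022 -0.0497  0.1489] 17
  stem 0.16 [ 0.6026 -0.0496  0.1597] 19
  stem 0.17 [ 0.6019 -0.0507  0.1699] 19
  stem 0.18 [ 0.6025 -0.0509  0.1799] 17
  stem 0.19 [ 0.6019 -0.0522  0.1894] 20
  stem 0.2 [ 0.6023 -0.0524  0.1975] 10
tote rim ((0.47462549805641174, -0.32086676359176636), (0.1625613272190094, 0.20068101584911346), 89.72662353515625)
posts ((0.7622515559196472, 0.014507874846458435), (0.3269677460193634, 0.2740136981010437), 83.9222412109375) 0.18939331475616805
tray ((0.532672643661499, 0.02774931490421295), (0.32956480979919434, 0.14525215327739716), 83.9500732421875) 1325
```

Guard yaw is about -6°, finial0 is at (0.518,0.127), finial1 at (0.4955,-0.0555) and the pull stem at (0.600,-0.054). The tote centre is at (0.474,-0.321), aligned with the world axes. I'll go above finial0 and align the jaws with guard x.

drive_tool([
  [[0,-3.78,-2.85,0,0],[0,-3.78,-2.85,0,0],[0,-3.78,-2.85,0,0],[0,-3.78,-2.85,0,0],[0,-3.78,-2.85,0,0],[0,-3.78,-2.85,0,0],[0,-3.78,-2.85,0,0],[0,-3.78,-2.85,0,0],[0,-3.78,-2.85,0,0],[0,-3.78,-2.85,0,0],[0,-3.78,-2.85,0,0],[0,0,0,0,10.1],[0,0,0,0,10.1],[0,0,0,0,10.1],[0,0,0,0,10.1],[0,0,0,0,10.1],[0,0,0,0,10.1],[0,0,0,0,10.1],[0,0,0,0,0]],
])

```text
time: 3.82
position: [0.5193, 0.1286, 0.2394]
tool_rot: [2.329, 2.109, 0.0]
ft_force: [0.7, -0.2, 0.9]
gripper_width: 0.0856
```

```bash
cat >> h.py <<'E'
def look(n,name):
    c=camera(n); cv2.imwrite(f"pics/{name}.png",c["frame"]); return c
def green(c,z0=.03,z1=.058,g=None,rad=.035):
    from scipy.optimize import least_squares
    P=cloud(c).reshape(-1,3); F=c["frame"].reshape(-1,3).astype(int)
    d=np.hypot(P[:,0]-g[0],P[:,1]-g[1]); col=(F[:,1]>F[:,2]+4)
    Q=P[(d<rad)&(P[:,2]>z0)&(P[:,2]<z1)]
    t=P[(d<rad)&(P[:,2]>.062)&(P[:,2]<.08)&col]
    return len(Q),t.mean(0),len(t),cv2.minEnclosingCircle(t[:,:2].astype(np.float32)) if len(t) else None
E
python3 - <<'E'
from h import *
c=look("wrist","w1")
for g in [(.518,.127),(.4955,-.0555)]: print(green(c,g=g))
print(observe()["joint_positions"].round(2))
E
```

```text
(166, array([0.51935358, 0.12757114, 0.06580026]), 1020, ((0.5192960500717163, 0.1266757696866989), 0.019215177744627))
(498, array([ 0.49705506, -0.05420414,  0.06584727]), 630, ((0.4971834421157837, -0.05682755261659622), 0.018696028739213943))
[-0.65  0.36  0.41  1.86 -0.17  0.96 -0.26]
```

View pics/w1.png

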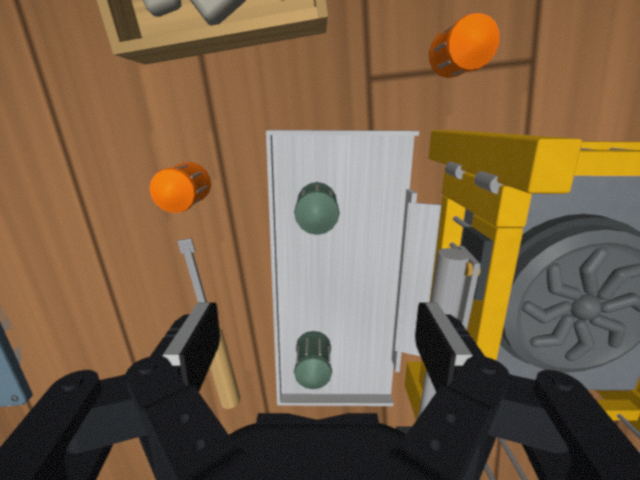

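The wrist view shows finial0 at (317,208), centred under the tool's lateral line, and finial1 at (313,360). The orange ones at (180,190) and (470,45) are outside the tray. Descend and grip.

drive_tool([
  [[0,-0.15,0,4,0],[0,0,0,4,0],[0,0,0,4,0],[0,0,0,4,0],[0,0,0,3,0],[0,0,0,1.7,0],[0,0,0,0,0],[255,0,0,0,0],[255,0,0,0,0],[255,0,0,0,0],[255,0,0,0,0],[255,0,0,0,0],[255,0,0,0,0],[255,0,0,0,0]],
])

```text
time: 5.62
position: [0.5197, 0.1273, 0.0335]
tool_rot: [2.33, 2.107, 0.002]
ft_force: [-1.5, -0.9, 7.3]
gripper_width: 0.0391
```

drive_tool([
  [[255,0,0,-1,0],[255,0,0,-2,0],[255,0,0,-4,0],[255,0,0,-5,0],[255,-2,0,-4,0],[255,-4,0,0,0],[255,-4,0,0,0],[255,-4,0,0,0],[255,-4,0,0,0],[255,-4,0,0,0],[255,-4,0,0,0],[255,-4,0,0,0],[255,-4,0,0,0],[255,-4,0,0,0],[255,-4,0,0,0],[255,-4,0,0,0],[255,-2,0.2,0,0],[255,-0.55,0,0,0],[255,0,0,0,0]],
])

```text
time: 8.0
position: [0.4726, -0.3549, 0.1922]
tool_rot: [-2.329, -2.107, -0.001]
ft_force: [-0.0, 0.7, -1.0]
gripper_width: 0.0388
```

Run:
```python
from h import *
c=look("side","s2")
cv2.imwrite("pics/s2c.png",cv2.resize(c["frame"][120:300,240:440],None,fx=4,fy=3.3))
P=cloud(c).reshape(-1,3);F=c["frame"].reshape(-1,3).astype(int);o=observe()["position"]
d=np.hypot(P[:,0]-o[0],P[:,1]-o[1])
m=(d<.03)&(P[:,2]<o[2]+.05)&(F[:,1]>F[:,2]+8)&(P[:,2]>.1)&(F[:,0]<120)
print(o,m.sum(),np.percentile(P[m],[1,50,99],axis=0).round(4))
```

```text
[ 0.47272479 -0.3544401   0.19211781] 210 [[ 0.4537 -0.362   0.1673]
 [ 0.4709 -0.3397  0.1956]
 [ 0.4897 -0.3302  0.2288]]
```

View pics/s2c.png

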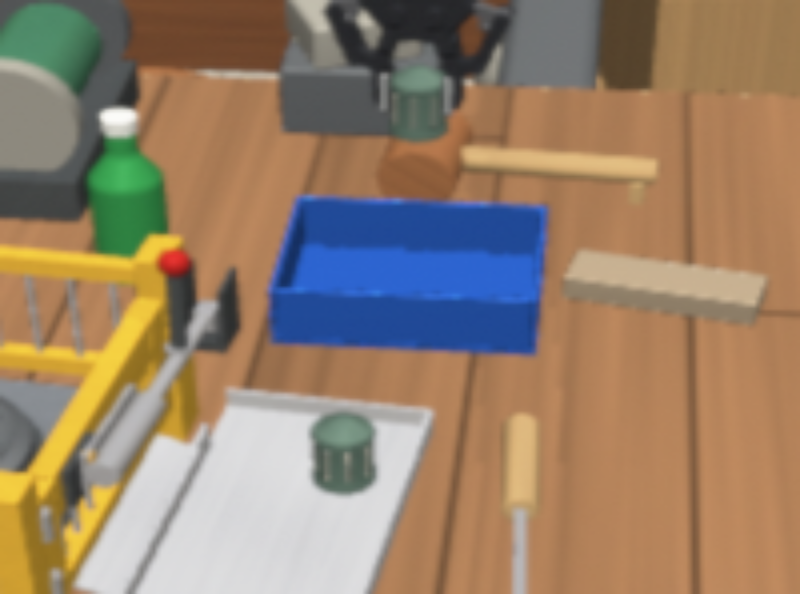

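Finial is held upright at crop (418,103) and finial1 is still in the tray at (343,450). Lower it into the tote.

drive_tool([
  [[255,0,0,3,0],[255,0,0,4,0],[255,0,0,4,0],[255,0,0,2.5,0],[255,0,0,1.2,0],[255,0,0,0.6,0],[255,0,0,0.3,0],[255,0,0,0.1,0],[255,0,0,0.1,0],[255,0,0,0,0]],
])

```text
time: 9.3
position: [0.4723, -0.3563, 0.0346]
tool_rot: [2.33, 2.106, 0.0]
ft_force: [-0.4, 0.8, -0.6]
gripper_width: 0.0386
```

drive_tool([
  [[255,0,0,0.1,0],[255,0,0,0.1,0],[255,0,0,0,0]],
])

```text
time: 9.68
position: [0.4723, -0.3563, 0.0326]
tool_rot: [2.331, 2.107, 0.0]
ft_force: [-1.4, 0.3, 2.7]
gripper_width: 0.0387
```

drive_tool([
  [[0,0,0,0,0],[0,0,0,0,0],[0,0,0,0,0],[0,0,0,0,0],[0,0,0,-3,0],[0,0,0,-5,0],[0,0,0,-5,0],[0,4,0,-2,0],[0,5,0,0,0],[0,5,0,0,0],[0,5,0,0,0],[0,5,-0.3,0,0],[0,4,-0.3,0,0],[0,2.2,0,0,0],[0,0,0,0,0]],
])

```text
time: 11.55
position: [0.4968, -0.0534, 0.1823]
tool_rot: [-2.327, -2.11, -0.001]
ft_force: [0.1, -0.4, -0.1]
gripper_width: 0.0853
```

Run:
```python
from h import *
c=look("side","s3")
cv2.imwrite("pics/s3c.png",cv2.resize(c["frame"][120:300,240:440],None,fx=4,fy=3.3))
w=look("wrist","w3")
print(observe()["position"],green(c,g=(.4725,-.356)),green(w,g=(.496,-.0555)))
```

```text
[ 0.49655936 -0.05613517  0.18240575] (2, array([ 0.47413346, -0.35169909,  0.06556941]), 16, ((0.47466203570365906, -0.35084205865859985), 0.011861393228173256)) (295, array([ 0.49657406, -0.05632927,  0.06585602]), 1447, ((0.49592724442481995, -0.057438772171735764), 0.019141968339681625))
```

View pics/s3c.png

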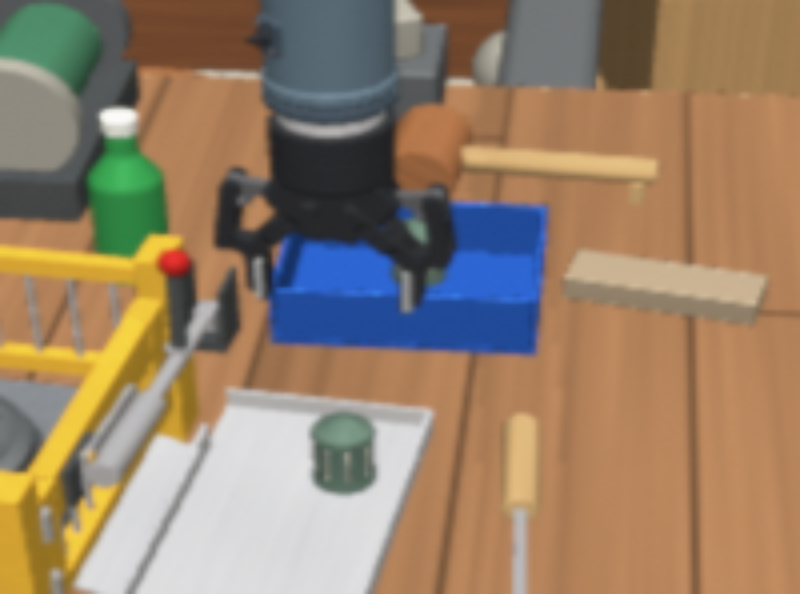

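View pics/w3.png

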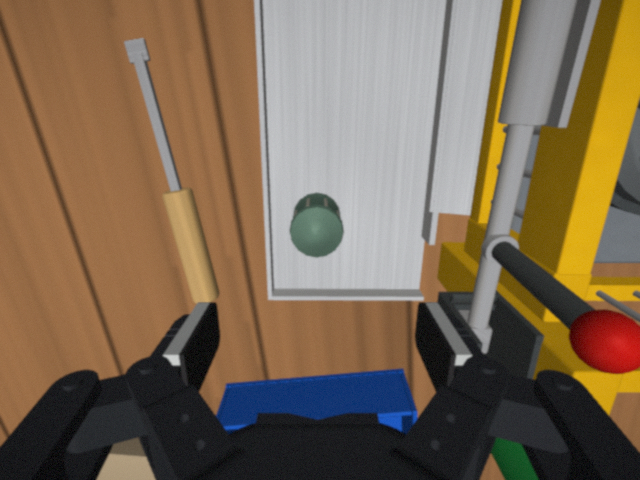

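Finial0 stands in the tote, partly hidden behind the gripper at crop (418,245). Finial1 is centred in the wrist view at (316,228). Descend and grip.

drive_tool([
  [[0,-0.05,0,4,0],[0,0,0,4,0],[0,0,0,3,0],[0,0,0,2,0],[0,0,0,1.5,0],[0,0,0,0.4,0],[0,0,0,0,0],[255,0,0,0,0],[255,0,0,0,0],[255,0,0,0,0],[255,0,0,0,0],[255,0,0,0,0],[255,0,0,0,0],[255,0,0,0,0]],
])

```text
time: 13.4
position: [0.4969, -0.0556, 0.034]
tool_rot: [2.33, 2.106, 0.001]
ft_force: [-1.7, 0.3, 6.8]
gripper_width: 0.0386
```

drive_tool([
  [[255,0,0,-1,0],[255,0,0,-2,0],[255,0,0,-4,0],[255,0,0,-4,0],[255,-2,0,-2,0],[255,-4,0,0,0],[255,-4,0,0,0],[255,-4,0,0,0],[255,-4,0,0,0],[255,-3,0,0,0],[255,-2,0,0,0],[255,0,0,0,0],[255,0,0,2,0],[255,0,0,3,0],[255,0,0,3,0],[255,0,0,2.5,0],[255,0,0,1.2,0],[255,0,0,0.7,0],[255,0,0,0.3,0],[255,0,0,0,0]],
])

```text
time: 15.9
position: [0.4738, -0.2846, 0.0368]
tool_rot: [2.33, 2.106, 0.0]
ft_force: [0.2, 0.3, -1.7]
gripper_width: 0.0389
```

drive_tool([
  [[255,0,0,0.15,0],[255,0,0,0.1,0],[255,0,0,0.1,0],[255,0,0,0,0]],
])

```text
time: 16.4
position: [0.4735, -0.2845, 0.033]
tool_rot: [2.331, 2.106, 0.0]
ft_force: [-0.7, 0.9, 2.5]
gripper_width: 0.0386
```

drive_tool([
  [[0,0,0,0,0],[0,0,0,0,0],[0,0,0,0,0],[0,0,0,0,0],[0,0,0,-3,0],[0,0,0,-5,0],[0,0,0,-6,0],[0,0,0,-5,0],[0,2,1,-5,0],[0,4,2,-1,0],[0,4,3,0,0],[0,4,3,0,0],[0,2,1.3,0,0],[0,0,0,0,0]],
])

```text
time: 18.15
position: [0.5924, -0.1344, 0.2823]
tool_rot: [-2.327, -2.109, 0.001]
ft_force: [-0.1, -0.4, -0.2]
gripper_width: 0.0855
```

```bash
cat >> h.py <<'E'
def knob(c):
    from scipy.optimize import least_squares
    P=cloud(c).reshape(-1,3); b,g,r=c["frame"].reshape(-1,3).astype(int).T
    m=(r>120)&(g<50)&(b<50)&(P[:,2]>.15)&(np.abs(P[:,1])<.15)&(P[:,2]<.27)&(P[:,0]<.7)
    Q=P[m]
    if len(Q)<8: return None
    f=least_squares(lambda p:np.linalg.norm(Q-p,axis=1)-.011,Q.mean(0)+[0,0,-.006],loss='soft_l1',f_scale=.001).x
    return f.round(4),Q.mean(0).round(4),m.sum()
E
python3 - <<'E'
from h import *
c=look("side","s4")
cv2.imwrite("pics/s4c.png",cv2.resize(c["frame"][120:300,240:440],None,fx=4,fy=3.3))
w=look("wrist","w4"); np.savez("w4.npz",**w)
print(observe()["position"],green(c,g=(.474,-.356)),green(c,g=(.474,-.285)),knob(w),knob(c))
k=knob(w)
if k:
    P=cloud(w).reshape(-1,3); k=k[0]
    s=P[(np.hypot(P[:,0]-k[0],P[:,1]-k[1])<.02)]
    for z in np.arange(.15,.2,.01):
        q=s[abs(s[:,2]-z)<.005]
        if len(q): print(z.round(3),q.mean(0).round(4),q.min(0).round(4),q.max(0).round(4),len(q))
E
```

```text
[ 0.59088644 -0.13755805  0.28274809] (81, array([ 0.47080418, -0.35132703,  0.06582319]), 40, ((0.46851420402526855, -0.349616676568985), 0.019349979236721992)) (51, array([ 0.47219144, -0.28256752,  0.06560573]), 39, ((0.4717750549316406, -0.2829928994178772), 0.016343213617801666)) (array([ 0.6005, -0.0581,  0.2145]), array([ 0.6001, -0.0575,  0.2228]), np.int64(1010)) (array([ 0.5997, -0.0579,  0.2122]), array([ 0.596 , -0.0501,  0.2158]), np.int64(26))
```

View pics/s4c.png

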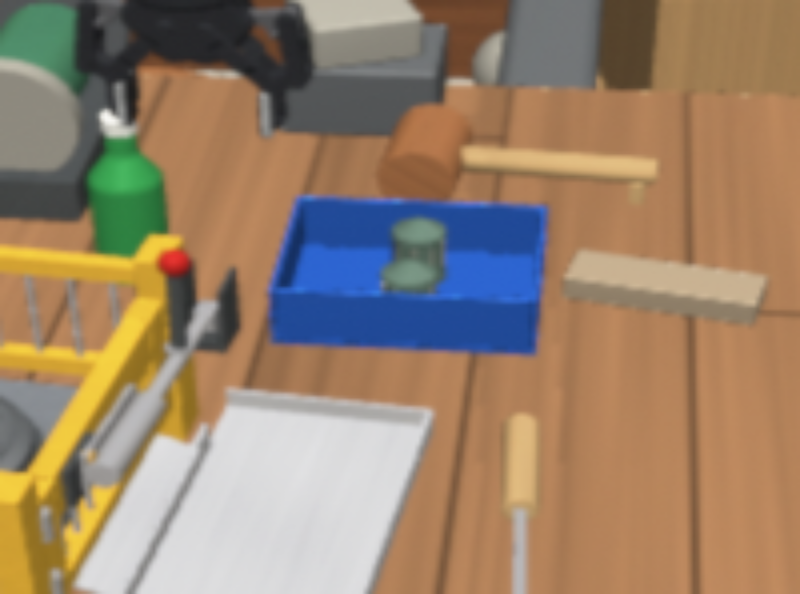

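View pics/w4.png

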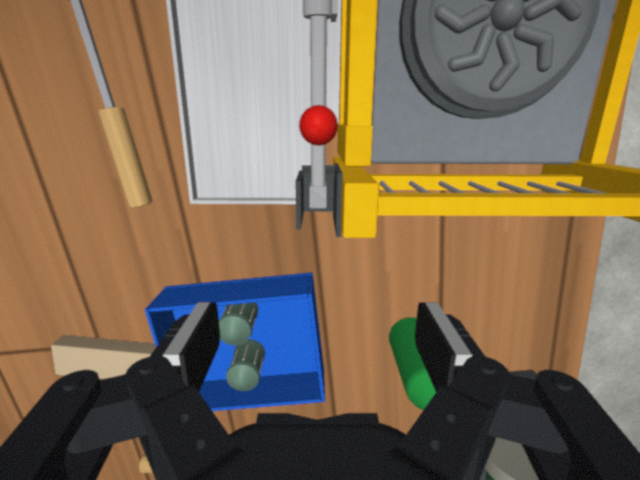

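Both finials stand upright in the tote at crop (418,245) and (409,275), and the tray is empty. The knob centre is at (0.6005,-0.058,0.2145). Move over the stem and grip.

drive_tool([
  [[110,2,0,0,0],[110,3,0.1,0,0],[110,2,0,0,0],[110,1.15,0,0,0],[110,0,0,0,0]],
])

```text
time: 18.88
position: [0.6012, -0.0541, 0.2828]
tool_rot: [-2.329, -2.108, 0.0]
ft_force: [0.5, 0.2, -0.4]
gripper_width: 0.0487
```

Run:
```python
from h import *
c=look("wrist","w5"); s=look("scene","c5"); cv2.imwrite("pics/c5c.png",cv2.resize(s["frame"][130:330,160:400],None,fx=3.3,fy=3))
print(observe()["position"],observe()["gripper_width"],knob(c),knob(s))
```

```text
[ 0.60104518 -0.05583959  0.28289699] 0.04863160488397036 (array([ 0.6005, -0.0581,  0.2145]), array([ 0.6006, -0.0551,  0.222 ]), np.int64(803)) (array([ 0.5978, -0.0556,  0.2155]), array([ 0.6071, -0.0537,  0.2165]), np.int64(20))
```

View pics/c5c.png

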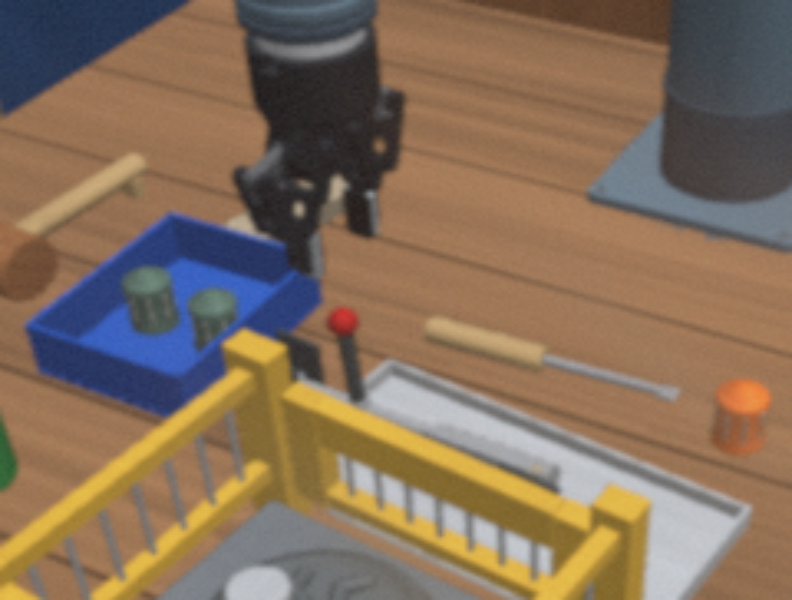

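The jaws hang above the knob at (342,322), centred to about 1 mm, and both finials are upright in the tote. Go down and close.

drive_tool([
  [[110,0,0,2,0],[110,0,0,3,0],[110,0,0,3,0],[110,0,0,1.8,0],[110,0,0,0.8,0],[110,0,0,0,0],[255,0,0,0,0],[255,0,0,0,0],[255,0,0,0,0],[255,0,0,0,0],[255,0,0,0,0]],
])

```text
time: 20.35
position: [0.6008, -0.0548, 0.1776]
tool_rot: [-2.33, -2.106, 0.0]
ft_force: [-4.2, -1.1, 6.0]
gripper_width: 0.016
```

Run:
```python
from h import *
s=look("side","s6"); cv2.imwrite("pics/s6c.png",cv2.resize(s["frame"][150:290,220:360],None,fx=4.2,fy=4.2))
o=observe();print(o["position"],o["gripper_width"],knob(s),o["ft_force"],o["moment"])
```

```text
[ 0.60078011 -0.05485807  0.17759035] 0.016557011237249772 (array([ 0.5968, -0.0564,  0.2176]), array([ 0.6005, -0.0488,  0.2175]), np.int64(27)) [-5.54958063 -0.05642473  5.4321591 ] [-0.05170188  0.85139444  0.00385884]
```

View pics/s6c.png

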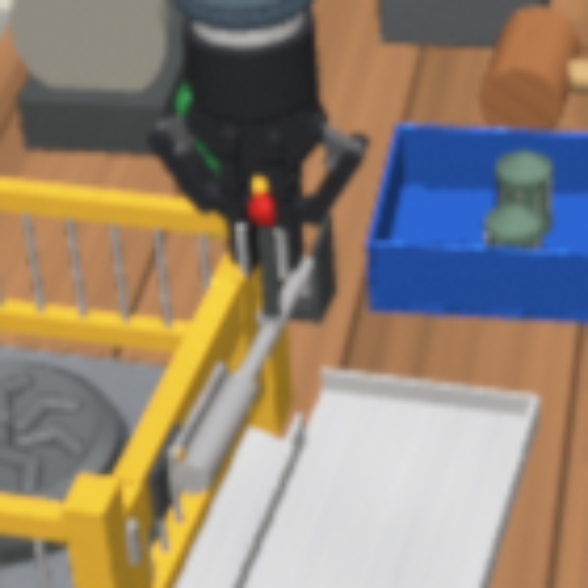

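drive_tool([
  [[255,0,0,0,0],[255,0,0,0,0],[255,0,0,0,0]],
])

```text
time: 20.78
position: [0.6008, -0.0549, 0.1776]
tool_rot: [-2.33, -2.106, 0.0]
ft_force: [-4.3, -0.5, 5.7]
gripper_width: 0.0161
```

The 16 mm opening means the pad tops rest on the ball's underside, since the 12 mm stem should give about 12. I'll reopen, go 7 mm lower and close again.

drive_tool([
  [[110,0,0,0,0],[110,0,0,0,0],[110,-0.15,-0.05,0.4,0],[110,0,0,0.3,0],[110,0,0,0,0],[255,0,0,0,0],[255,0,0,0,0],[255,0,0,0,0],[255,0,0,0,0],[255,0,0,0,0]],
])

```text
time: 22.02
position: [0.6005, -0.0564, 0.1701]
tool_rot: [2.331, 2.106, -0.0]
ft_force: [-5.3, -0.0, 4.8]
gripper_width: 0.0123
```

Now 12.3 mm: the pads are on the stem. Lift about 17 mm (0.11 rad), following the arc.

drive_tool([
  [[255,0.1,0,-0.3,0],[255,0.1,0,-0.35,0],[255,0.1,0,-0.35,0],[255,0.1,0,-0.35,0],[255,0.1,0,-0.35,0],[255,0,0,0,0]],
])

```text
time: 22.78
position: [0.601, -0.0492, 0.1867]
tool_rot: [-2.328, -2.107, -0.001]
ft_force: [0.8, 4.7, -5.8]
gripper_width: 0.0124
```

Run:
```python
from h import *
s=look("side","s7"); cv2.imwrite("pics/s7c.png",cv2.resize(s["frame"][150:290,220:360],None,fx=4.2,fy=4.2))
o=observe();print(o["position"],o["gripper_width"],knob(s),o["ft_force"],o["moment"])
```

```text
[ 0.60091397 -0.04925941  0.18654626] 0.012496513937425222 (array([ 0.6032, -0.0347,  0.2386]), array([ 0.6015, -0.041 ,  0.2349]), np.int64(29)) [-1.43148278  4.63046217 -6.37764631] [ 0.90870866  0.02844895 -0.0499302 ]
```

View pics/s7c.png

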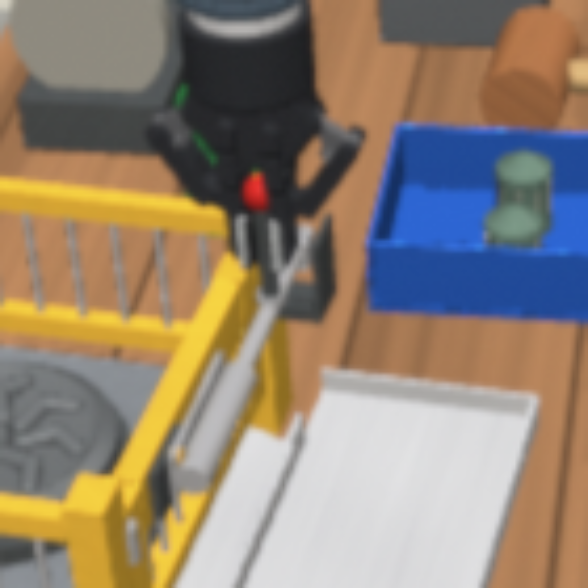

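The bolt is lifted: the knob rose about 18 mm and the nose is up at crop (318,235). Now draw towards the hinge.

drive_tool([
  [[255,0.5,0,0,0],[255,0.6,0,0,0],[255,0.6,0,0.05,0],[255,0.6,0,0.05,0],[255,0.6,0,0.05,0],[255,0,0,0,0]],
])

```text
time: 23.58
position: [0.604, -0.0208, 0.1851]
tool_rot: [-2.328, -2.108, -0.001]
ft_force: [-2.5, 1.7, -4.2]
gripper_width: 0.0126
```

drive_tool([
  [[255,0.5,0,0.05,0],[255,0.5,0,0.05,0],[255,0.4,0,0,0],[255,0,0,0,0]],
])

```text
time: 24.08
position: [0.6054, -0.0075, 0.1842]
tool_rot: [-2.329, -2.107, -0.001]
ft_force: [-3.1, 0.5, -4.0]
gripper_width: 0.0127
```

Run:
```python
from h import *
s=look("side","s8"); cv2.imwrite("pics/s8c.png",cv2.resize(s["frame"][150:290,220:360],None,fx=4.2,fy=4.2))
o=observe();print(o["position"],o["gripper_width"],knob(s),o["ft_force"],o["moment"])
```

```text
[ 0.605387   -0.0074749   0.18413497] 0.012654389373673738 (array([ 0.6002, -0.0064,  0.2322]), array([6.056e-01, 3.000e-04, 2.323e-01]), np.int64(34)) [-4.11577884  0.78755691 -3.44204085] [ 0.16961937  0.52381953 -0.02746713]
```

View pics/s8c.png

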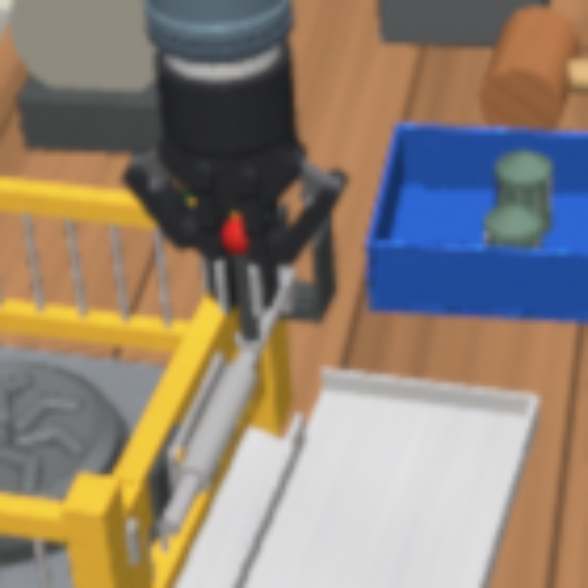

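Drawn about 42 mm with the nose out of the keeper (free rod tip at crop (285,285)). Swing the gate about its hinge in 0.041 rad steps, turning the tool with it.

drive_tool([
  [[255,0.08,-0.35,0,1.2],[255,0.14,-0.71,0,2.35],[255,0.14,-0.71,0,2.35],[255,0.07,-0.35,0,1.15],[255,0,0,0,0]],
])

```text
time: 24.75
position: [0.5861, -0.0007, 0.1848]
tool_rot: [2.454, 1.959, 0.003]
ft_force: [4.0, 0.4, -4.2]
gripper_width: 0.0121
```

Run:
```python
from h import *
s=look("side","s9"); cv2.imwrite("pics/s9c.png",cv2.resize(s["frame"][150:290,220:360],None,fx=4.2,fy=4.2))
o=observe();print(o["position"],o["gripper_width"],knob(s),o["ft_force"],o["moment"])
```

```text
[ 0.58608257 -0.00078274  0.18469494] 0.012419738184227137 (array([0.5798, 0.0051, 0.2343]), array([0.5876, 0.0067, 0.2331]), np.int64(34)) [ 4.72431285  2.14840793 -3.6020988 ] [ 0.13835521 -0.86153835 -0.00901709]
```

View pics/s9c.png

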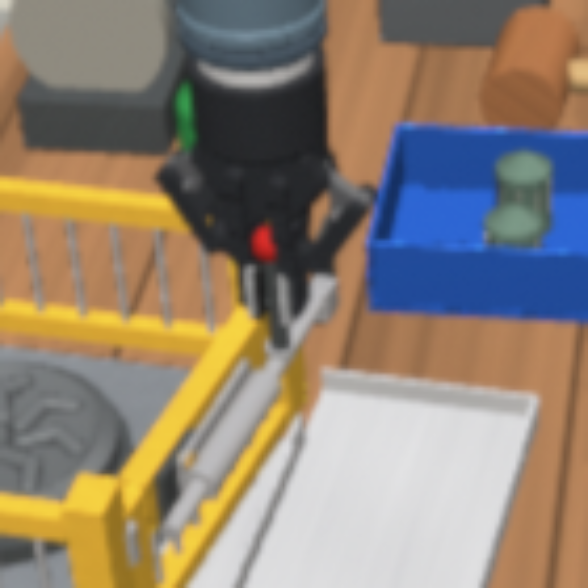

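The gate is leaving the post (free end at crop (330,290)) with about 5 N of spring force. Continue to about 0.4 rad.

drive_tool([
  [[255,0.08,-0.35,0,1.2],[255,0.14,-0.71,0,2.35],[255,0.14,-0.71,0,2.35],[255,0.14,-0.71,0,2.35],[255,0.14,-0.71,0,2.35],[255,0.14,-0.71,0,2.35],[255,0.14,-0.71,0,2.35],[255,0.07,-0.35,0,1.15],[255,0,0,0,0],[255,0,0,0,0]],
])

```text
time: 26.05
position: [0.5432, 0.0242, 0.1848]
tool_rot: [2.709, 1.586, 0.003]
ft_force: [6.2, -1.2, -4.3]
gripper_width: 0.0122
```

Run:
```python
from h import *
s=look("side","s10"); cv2.imwrite("pics/s10c.png",cv2.resize(s["frame"][150:310,220:380],None,fx=3.7,fy=3.7)); c=look("scene","c10"); cv2.imwrite("pics/c10c.png",cv2.resize(c["frame"][180:330,160:400],None,fx=3.3,fy=3.3))
o=observe();print(o["position"],o["tool_rot"],o["gripper_width"],knob(s),o["ft_force"],o["moment"])
for n,k in(("side",s),("scene",c)):
    P=cloud(k); b,g,r=[k["frame"][...,i].astype(int) for i in range(3)]
    m=(r>150)&(g>110)&(b<90)&(P[...,2]>.13)&(P[...,2]<.16)&(P[...,0]<.65)&(P[...,1]>-.13)&(P[...,1]<.13)
    Q=P[m]; 
    a=np.linalg.svd(Q[:,:2]-Q[:,:2].mean(0),full_matrices=False)[2][0] if len(Q) else None
    print(n,len(Q),a, np.degrees(np.arctan2(a[1],a[0])), Q[Q[:,1].argsort()][:5].mean(0), Q[Q[:,1].argsort()][-5:].mean(0))
```

```text
[0.54322632 0.02411059 0.1847711 ] [2.70932075e+00 1.58602045e+00 2.63902826e-03] 0.01237832487593867 (array([0.5524, 0.0388, 0.2338]), array([0.5472, 0.0316, 0.2315]), np.int64(15)) [ 4.67423405 -1.97172982 -4.03854703] [-0.26731806 -1.02107688  0.01345169]
side 518 [0.06548779 0.99785337] 86.2451391584992 [ 0.6458645  -0.11485238  0.15662132] [0.62892161 0.1290994  0.150668  ]
scene 647 [0.2353392 0.9719133] 76.38838143344952 [ 0.64449838 -0.11302349  0.15614092] [0.63589034 0.12898516 0.15494586]
```

View pics/s10c.png

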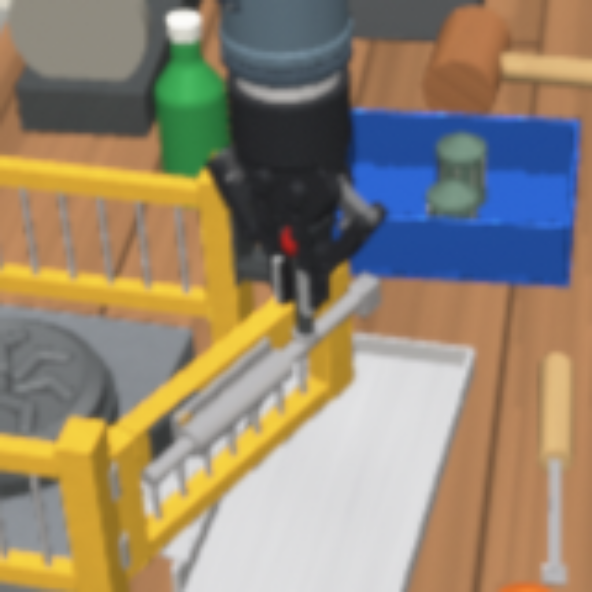

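View pics/c10c.png

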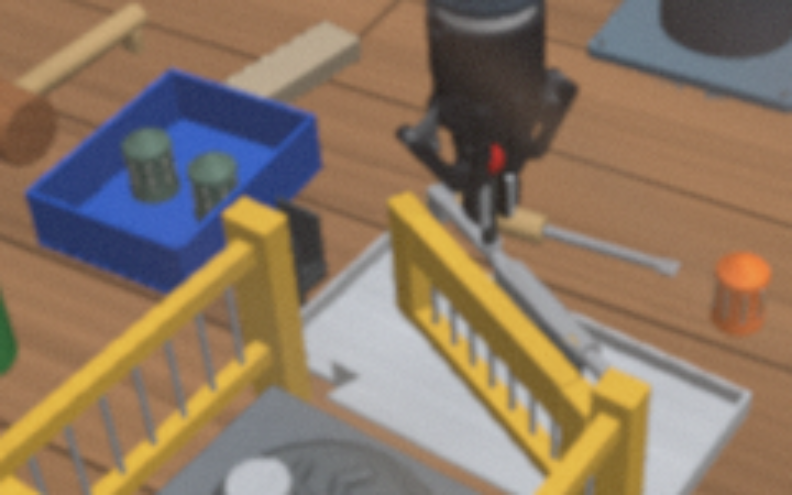

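Run:
```python
from h import *
c=camera("scene")
P=cloud(c); b,g,r=[c["frame"][...,i].astype(int) for i in range(3)]
m=(r>120)&(g>90)&(b<110)&(r>b+60)&(P[...,2]>.148)&(P[...,2]<.162)&(P[...,0]<.66)
m&=(P[...,1]>-.075)&(P[...,1]<.13)
m&= (P[...,0]<.645-.0)&(P[...,0]>.5)
Q=P[m][:,:2].astype(np.float32)
l=cv2.fitLine(Q,cv2.DIST_HUBER,0,.01,.01).ravel(); print(len(Q),l,np.degrees(np.arctan2(l[1],l[0])))
print(Q[Q[:,1].argsort()][:8].mean(0))
# shut reference
d=np.load("scene0.npz");P=cloud(d);b,g,r=[d["frame"][...,i].astype(int) for i in range(3)]
m=(r>120)&(g>90)&(b<110)&(r>b+60)&(P[...,2]>.148)&(P[...,2]<.162)&(P[...,0]<.67)&(P[...,0]>.58)&(P[...,1]>-.085)&(P[...,1]<.12)
Q=P[m][:,:2].astype(np.float32);l=cv2.fitLine(Q,cv2.DIST_HUBER,0,.01,.01).ravel(); print(len(Q),l,np.degrees(np.arctan2(l[1],l[0])),Q[Q[:,1].argsort()][:8].mean(0))
o=observe();print(o["time"],o["position"],o["ft_force"],abs(o["joint_vel"]).max())
```

```text
621 [0.48941988 0.87204826 0.58736223 0.04042274] 60.697536
[ 0.53562474 -0.05874867]
669 [0.08807327 0.996114   0.6403411  0.01521439] 84.94722 [ 0.62837356 -0.08386333]
26.2 [0.54327026 0.02415966 0.18477225] [ 6.12994279 -1.24227458 -3.70066526] 0.0025278616679121515
```

The rail has turned 24° (0.42 rad, about 10 cm at the free end), and everything is at rest with a steady grip.

```bash
python3 -c "
from h import *
print(sign_off())"
```

```text
the job is handed in; nothing more can be done
None
```

The job is done and handed in at about 26 s of the 70 s.

- **Finials:** I moved both grey-green finials from the catch tray into the tote and released each only after its foot touched the floor. In both camera views they stand upright about 7 cm apart. I left the orange look-alikes alone.
- **Bolt:** My first grip on the handle caught the underside of the ball (the jaws read 16 mm). I reopened, went 7 mm lower and closed on the stem at 12.3 mm. I then lifted it about 17 mm and drew it about 42 mm, past the 31 mm where the nose clears the keeper.
- **Gate:** I swung it open with the same grip. The turn of the tool gives 0.41 rad and the gate rail in the camera depth gives 0.42 rad, so about 10 cm at the free end.
- **At hand-in:** The gripper still held the stem at about 12 mm and the arm was at rest. It was holding about 6 N against the spring.

I gave no close check to the tools and other things on the bench, but they looked unmoved in the pictures. The depth estimate of the knob from the scene and side cameras varied by a few millimetres, so I relied on the wrist camera for the grasp. My first quick fit of the gate angle also took in the fixed posts and gave conflicting values (86° and 76° for the rail's bearing). I dropped it for the refined fit above.

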